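# Clear the corks, lift the flap and present the filter plate

## Task

Take the two used corks that stand on the cover flap of the fume filter box and put them into the steel pot while the flap is still shut. Then lift the flap by its bar handle until it stands open by itself, and draw the filter plate underneath straight up out of the box by its tab. Finish while holding the plate in the gripper for inspection: upright and still, tab on top, lower edge at least 5 cm higher than the box's rim, one broad face turned towards the robot's cart; leave the flap standing open, the corks in the pot and the pot and the other kitchen things where they are.

Things in the scene. Friction and masses are not known exactly. Their poses are not given: they have to be found in the camera images.
- unit: white fume filter box, fixed, 150 (own x) x 170 (own y) x 94 high plus flap, walls 5; left or right of the midline, pot on the other side. Origin: centre of underside, z up. Shut flap's top 102 above it. Inside, the filter stands in a slot along own x at own y = -15 on a floor 8 thick; guides at the slot's ends reach 48 up, 1.5 play; empty round the tab
- flap (a joint): cover flap of the box, aluminium, 150 x 172 x 8, 0.18 kg. Rad: 0 shut and level, 1.57 upright, stop at 1.7. Hinge line along the box's own x at its own +y rim; the edge at own -y rises and swings over towards +y. Stiff friction hinge: it stays at any angle where it is left (about 0.3 N m to turn)
- flap_hinge (a point): middle of the flap's hinge line, 98 above the box's underside, at own y = +85 of the box
- flap_handle (a point): middle of the flap's bar handle: round steel bar 10 thick, 70 long, along the box's x. Bar axis 34 above the flap's upper face (38 from the hinge plane) and 150 from the hinge along the flap; shut: 136 above the box's underside, box y = -65. Pinch it from above; it may turn between the fingers. With the flap upright the bar is on its own +y side, 29 free between bar and flap
- filter: filter plate, 100 (own x) x 10 thick (own y) x 82 high, 0.12 kg: grey frame 56 high with dark slats, on top in the middle a flat tab 44 wide, 10 thick, 26 high. Origin: middle of its lower edge; z up to the tab, y normal to the broad faces. At the start hidden under the flap, upright in the slot, axes parallel to the box's; tab's top 4 below the rim
- filter_tab (a point): middle of the filter plate's tab, 70 above its lower edge: the place to pinch it across its 10 mm thickness, along the plate's y
- cork_a: used bottle cork, 25 across, 40 high, 15 g, standing on the flap on the box's own -x half; origin: centre of its lower end, z up along it
- cork_b: a second, like cork, standing on the flap on the box's own +x half; origin: centre of its lower end, z up along it
- pot: open steel pot, loose, 0.8 kg, rim radius 75, 90 high, wall 4, two small loop handles reaching 110 out at own +y and -y just below the rim; origin: centre of its underside, z up
- cart_line (a point): fixed point on the worktop 0.45 m straight ahead of the cart, on the midline; nothing is there to see; its axes are the world's (x ahead, away from the robot; y left; z up). The plate faces the cart when its y axis lies along this x axis, either way round. Beware: the microwave hangs over the back of the hob, underside 0.46 up, front at x = 0.585, its door handle to x = 0.53
- salt_shaker: white salt shaker, 42x42x88, stands in front between box and pot; a bystander, leave it alone; origin: centre of its underside
- pepper_shaker: dark pepper shaker with white top, 42x42x88, stands behind the gap between box and pot; a bystander, leave it alone; origin: centre of its underside
- bowl_stack: stack of white bowls, 141 across, 97 high, at the back of the range; a bystander, leave it alone; origin: centre of its underside
- coffee_maker_carafe: glass coffee carafe with black handle, 129x173x140, at the back right; a bystander, leave it alone; origin: centre of its underside
- spice_jar: spice jar, 42 across, 106 high, at the right front; a bystander, leave it alone; origin: centre of its underside
- mug: green and white mug, 86x120x88, on the left counter; a bystander, leave it alone; origin: centre of its underside
- syrup_big: dark bottle, 64x75x183, on the left counter; a bystander, leave it alone; origin: centre of its underside

How it is judged:
On the way, in this order (a step that is already met when the one before it is completed fails the run):
1. both corks lie in the pot, let go, while the flap is still shut (horizontal distance between each of cork_a, cork_b and pot below 0.075 m and z of cork_a in the frame of pot between 0 and 0.075 m and contact force between the fingers and cork_a below 0.1 N and z of cork_b in the frame of pot between 0 and 0.075 m and contact force between the fingers and cork_b below 0.1 N and value of joint flap below 0.12 rad), for 0.2 s.
2. the flap stands open, with the filter plate still in the box (value of joint flap above 1.1 rad and z of filter in the frame of unit below 0.05 m), for 0.2 s.
3. the filter plate has been drawn up out of the box in the gripper (z of filter in the frame of unit above 0.096 m and contact force between the fingers and filter above 0.5 N), for 0.1 s.
At the end, for the whole second after the job is handed in: Gripper holds the plate clear of box and pot: lower edge over 0.14 m, tab up within 0.25 rad, broad face to the cart within 0.35 rad, still (0.03 m/s, 0.2 rad/s); flap beyond 1.1 rad; both corks free in the upright pot (75 mm of its axis, lower ends below 75 mm) (horizontal distance between each of cork_a, cork_b and pot below 0.075 m and z of cork_a in the frame of pot between 0 and 0.075 m and contact force between the fingers and cork_a below 0.1 N and z of cork_b in the frame of pot between 0 and 0.075 m and contact force between the fingers and cork_b below 0.1 N and value of joint flap above 1.1 rad and contact force between the fingers and filter above 1 N and height (world z) of filter above 0.14 m and angle between filter's own z axis and vertical below 0.25 rad and angle between the y axis of filter and the x axis of cart_line, either way round below 0.35 rad and linear speed of filter below 0.03 m/s and angular speed of filter below 0.2 rad/s and contact force between filter and unit below 0.05 N and contact force between filter and pot below 0.05 N and angle between pot's own z axis and vertical below 0.15 rad); the arm keeps its last pose, push and grip.
It fails at once if the pot is shoved more than 4 cm or tipped (distance of pot from where it was at the start of the episode above 0.04 m or angle between pot's own z axis and vertical above 0.35 rad).
It fails at once if a bystander is moved more than 3 cm (distance of any of salt_shaker, pepper_shaker, bowl_stack, coffee_maker_carafe, spice_jar, mug, syrup_big from where it was at the start of the episode above 0.03 m).
It fails at once if the filter plate, once out, is dropped onto the worktop (horizontal distance between filter and unit above 0.12 m and height (world z) of filter below 0.06 m).
It also fails if it takes over 72 s, if anything falls off the work surface, if the arm or the gripper's body presses on something with over 40 N, if the wrist force passes 120 N, or if a joint passes its speed limit or range.

## Robot

A 7-joint arm with a two-finger parallel gripper is mounted at the origin on a cart in front of the work surface, level with it; the furniture and walls round the work are solid. World frame = base frame: x ahead of the robot, y to its left, z up, the work surface at z = 0. Lengths are in m, angles in rad, forces in N, time in s.
With the tool pointing down it reaches from about 0.375 to 0.925 m from the base axis. Payload 3.1 kg.
Tool frame: the origin (TCP) lies between the finger pads; the fingertips stand 19 mm ahead of it and the grasp point (between the pads) is the TCP; z points along the fingers, y is the line along which they close (so a half turn about z gives the same grasp; the last joint's range is limited). The gripper opens to 85 mm and grips with 20 to 120 N. Pads are 22 mm wide; open, the fingers measure 114 mm over their backs; the gripper's body (76 mm by 85 mm) begins 54 mm behind the grasp point. The pads swing forward as they close: fully open they stand 13 mm farther back than shut.
Start: joints at [-1.322, 0.383, 0.044, 1.598, -0.018, 1.161, -0.05], TCP at [0.221, 0.611, 0.211] pointing down, gripper open.
Joint ranges: [-2.61, 2.61], [-0.41, 2.15], [-1.48, 1.57], [0, 2.5], [-1.57, 4.71], [0.05, 1.97], [-2.85, 2.85]. Speed limits (rad/s): [2.79, 2.79, 3.14, 3.14, 3.14, 3.14, 3.14].

## Interface

Orientations are given as a unit quaternion [x, y, z, w].
In Python, from bench import move_ptp, movel, move_j, move_gripper, pause, inverse_kinematics, read_camera, camera_params, MotionError, sign_off, look_for, tip_of, read_time_s, read_qpos, read_joint_vel, read_effort, read_eef_pos, read_tcp_rot, read_ft_force, read_ft_torque, read_finger_gap, read_grasp_force gives the robot as it stands. Calls block until the motion is done:
- move_ptp(position, orientation): joint-space move of the TCP to a pose.
- movel(position, orientation=None, speed=0.15): straight line of the TCP; orientation=None keeps the orientation; speed is the mean speed in m/s.
- move_j(angles): joint-space move.
- move_gripper(opening, effort=None): finger opening in m; effort is the grip in N (None keeps the last); returns when the fingers have stopped.
- pause(seconds).
- inverse_kinematics(position, orientation): joint angles nearest the present ones, or None.
- read_camera(name): name is "side" or "top"; returns the picture (384x512x3 uint8, red, green, blue); there is no depth.
- camera_params(name): a dict with "K" (3x3 intrinsics, pixels), "dist_coeffs" ([k1, k2, p1, p2, k3] as OpenCV has them; the pictures are not rectified), "camera_from_world" (4x4, takes a point from world to camera coordinates). Camera axes: x right, y down, z forward; pixel columns grow to the right and rows downward; lengths in m; the calibration is good to about 2 mm. A picture is of the moment at which its call begins. camera_params takes no time and is no camera call.
A pose or a line that the arm cannot do raises MotionError and nothing moves.
- sign_off(): hands the job in; it is judged then, once.
Trained networks look in the newest picture that a camera, given by its name, has taken for a name from the list of things; names that differ only in an ending like _2 or _b are one class to them, and where a whole thing is asked for, a point or a joint stands for the part that bears it (a point fixed in the world has none). Each returns a list of dicts, best first, with "confidence" (0 to 1); they miss things now and then, are a little off and sometimes report something else, mostly with a low value. They report only what shows in the picture. A call takes as long as a camera call.
- look_for(camera, name): "at" ([column, row] in pixels, amid what is visible of it).
- tip_of(camera, name): "at" ([column, row] in pixels: a listed point, or the origin of a listed thing).
Readings, each from a call of its own:
- read_time_s(): time.
- read_qpos(): joint angles.
- read_joint_vel(): joint speeds.
- read_effort(): joint torques, N m.
- read_eef_pos(): TCP position.
- read_tcp_rot(): TCP orientation.
- read_ft_force(): force on the tool from outside, world axes, zero at the start.
- read_ft_torque(): the same for the moment, N m.
- read_finger_gap(): finger opening in m.
- read_grasp_force(): force on a finger pad.
Only numpy, scipy, OpenCV 4.12 (cv2) and the standard library are available. Lean on these libraries where they do the work, as an engineer would, in place of code of your own. Each camera call takes 0.05 s, during which the arm holds its last target. There are 200 camera calls.

## Working session

There is one attempt and no reset: what is moved stays moved. The work goes in short steps, each a Python script; the robot and the scene stay as the last script left them, time stands still between calls to the robot, and variables do not carry over. Pictures are saved under pics/ and viewed, at most 10 in all, crops included, and the job is handed in when it is done.

```bash
mkdir -p pics; ls
cat > h.py <<'E'
from bench import *
import numpy as np, cv2
from scipy.spatial.transform import Rotation as R
from scipy.optimize import least_squares
def proj(cam,P):
    c=camera_params(cam);T=np.array(c["camera_from_world"]);P=np.atleast_2d(np.asarray(P,float))
    return cv2.projectPoints(P,cv2.Rodrigues(T[:3,:3])[0],T[:3,3],np.array(c["K"],float),np.array(c["dist_coeffs"],float))[0].reshape(-1,2)
def ray(cam,px):
    c=camera_params(cam);T=np.array(c["camera_from_world"])
    u=cv2.undistortPoints(np.array([[px]],float),np.array(c["K"],float),np.array(c["dist_coeffs"],float))[0,0]
    d=T[:3,:3].T@np.array([u[0],u[1],1]);o=-T[:3,:3].T@T[:3,3];return o,d/np.linalg.norm(d)
def atz(cam,px,z):
    o,d=ray(cam,px);return o+d*(z-o[2])/d[2]
def tri(a,b):
    (o1,d1),(o2,d2)=ray("side",a),ray("top",b)
    s=np.linalg.lstsq(np.c_[d1,-d2],o2-o1,rcond=None)[0];p,q=o1+s[0]*d1,o2+s[1]*d2
    return (p+q)/2,np.linalg.norm(p-q)
def down(yaw): # tool y along world angle yaw
    y=np.array([np.cos(yaw),np.sin(yaw),0]);z=np.array([0,0,-1.]);return R.from_matrix(np.c_[np.cross(y,z),y,z]).as_quat()
E
python3 - <<'E'
from h import *
np.set_printoptions(precision=4,suppress=True)
for c in("side","top"):
    im=read_camera(c);cv2.imwrite(f"pics/{c}0.png",cv2.resize(im[:,:,::-1],(800,600),interpolation=cv2.INTER_CUBIC))
    o,d=ray(c,(256,192));print(c,o,d)
    for n in("unit","flap_hinge","flap_handle","cork_a","cork_b","pot","salt_shaker","pepper_shaker"):
        print(n,[(np.round(x["at"],1).tolist(),round(x["confidence"],2)) for x in tip_of(c,n)[:3]])
print(read_time_s())
E
```

```text
pics
side [ 0.2836 -1.0349  0.7748] [ 0.2351  0.8396 -0.4897]
unit [([204.7, 218.6], 0.93), ([193.7, 188.6], 0.52)]
flap_hinge [([210.2, 185.9], 0.59), ([221.1, 245.2], 0.45)]
flap_handle [([205.7, 193.5], 0.58)]
cork_a [([193.3, 189.4], 0.65), ([217.0, 192.2], 0.39), ([203.7, 193.3], 0.34)]
cork_b [([193.3, 189.4], 0.65), ([217.0, 192.2], 0.39), ([203.7, 193.3], 0.34)]
pot [([239.3, 288.8], 0.67)]
salt_shaker [([199.3, 253.4], 0.88)]
pepper_shaker []
top [0.4296 0.0389 1.5808] [ 0.0879 -0.0015 -0.9961]
unit [([221.1, 224.7], 0.74)]
flap_hinge [([197.8, 219.5], 0.64)]
flap_handle [([236.6, 230.7], 0.77)]
cork_a [([214.4, 231.6], 0.59), ([239.5, 231.0], 0.55), ([223.3, 215.7], 0.37)]
cork_b [([214.4, 231.6], 0.59), ([239.5, 231.0], 0.55), ([223.3, 215.7], 0.37)]
pot [([322.2, 222.1], 0.67), ([376.4, 236.2], 0.27)]
salt_shaker [([274.2, 240.0], 0.52)]
pepper_shaker [([213.0, 235.7], 0.64), ([269.2, 182.3], 0.56)]
0.9
```

View pics/side0.png

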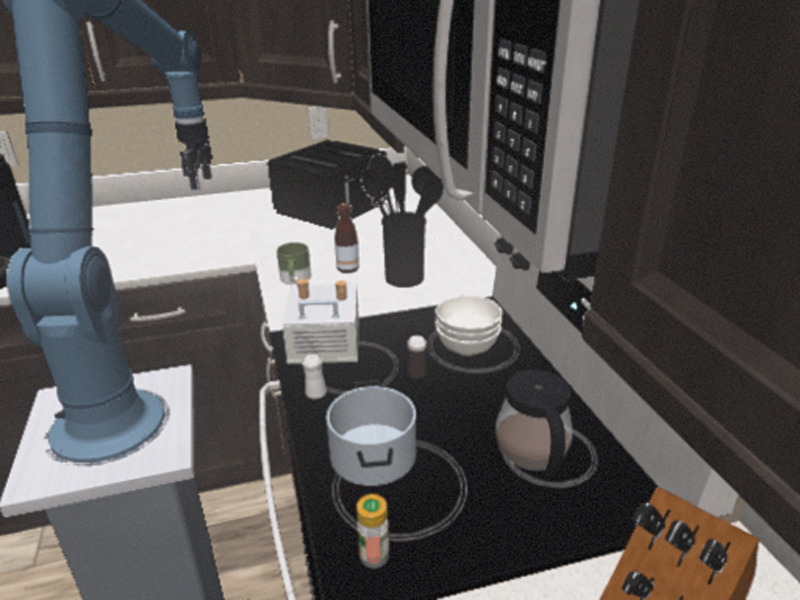

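View pics/top0.png

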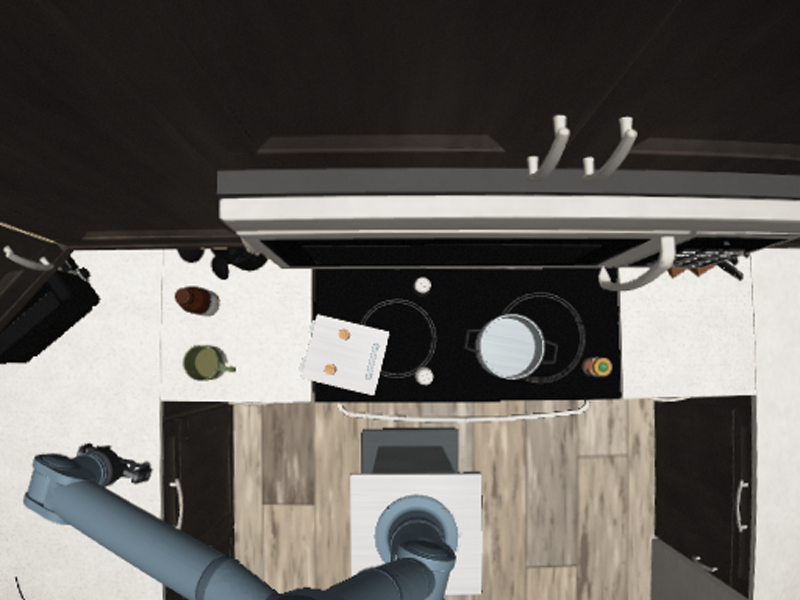

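The side view shows the white box around (320,325), with the bar handle facing the pot, corks at (303,288) and (341,289), and the pot at (372,435). In the top view the flap's corners are about (316,315), (390,331), (376,395) and (303,378), with the handle on the right (-y) side. The hinge is therefore on the left.

Run:
```python
from h import *
a=cv2.imread("pics/top0.png");b=cv2.imread("pics/side0.png")
A=cv2.resize(a[300:410,290:400],(400,400),interpolation=cv2.INTER_CUBIC)
B=cv2.resize(b[265:375,270:380],(400,400),interpolation=cv2.INTER_CUBIC)
cv2.imwrite("pics/crop1.png",np.hstack([A,B]))
```

```text
(no output)
```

View pics/crop1.png

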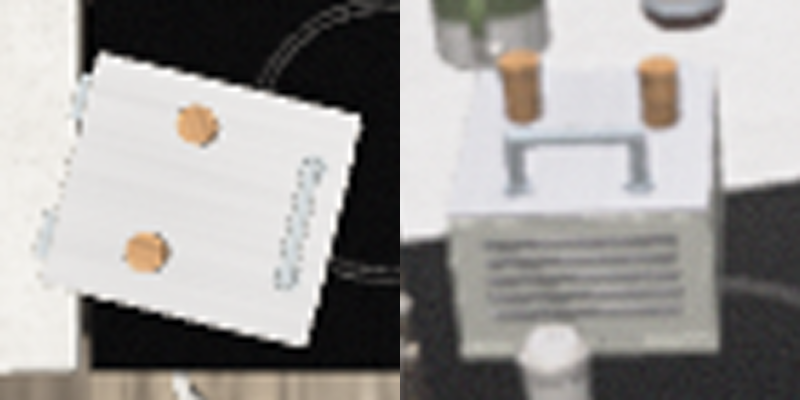

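Run:
```python
from h import *
np.set_printoptions(precision=4,suppress=True)
def o(px,ox,oy): return ((np.array(px,float)+.5)/400*110+[ox,oy])/1.5625-.5
T=lambda *p:o(p,290,300); S=lambda *p:o(p,270,265)
f=[("top",T(101,52),(.075,.085,.102)),("top",T(361,119),(.075,-.087,.102)),("top",T(308,347),(-.075,-.087,.102)),("top",T(38,288),(-.075,.085,.102)),
("top",T(316,160),(.035,-.065,.141)),("top",T(287,285),(-.035,-.065,.141)),
("side",S(50,212),(-.075,-.087,.101)),("side",S(318,212),(.075,-.087,.101)),("side",S(60,355),(-.075,-.085,0)),("side",S(318,355),(.075,-.085,0)),
("side",S(108,134),(-.035,-.065,.136)),("side",S(242,131),(.035,-.065,.136))]
def res(v):
    Rz=R.from_euler("z",v[2]).as_matrix();return np.concatenate([proj(c,Rz@np.array(l)+[v[0],v[1],0])[0]-p for c,p,l in f])
s=least_squares(res,[.5,.2,0],loss="soft_l1");print("unit",s.x);print(res(s.x).reshape(-1,2))
Rz=R.from_euler("z",s.x[2]).as_matrix()
for n,t,d in(("a",T(147,252),S(119,62)),("b",T(197,124),S(258,67))):
    p,e=tri(d,t);q=atz("top",t,.142);r=atz("side",d,.142);print("cork",n,p,e,q,r,"local",Rz.T@(q-[s.x[0],s.x[1],0]))
print("pot",tri((239.3,288.8),(322.2,222.1)), atz("top",(322.2,222.1),0), atz("side",(239.3,288.8),0))
# rim circle centre in top: outer extents px (800-scale)
print("rim",atz("top",((510+.5)/1.5625-.5,(347+.5)/1.5625-.5),.09))
print("salt",tri((199.3,253.4),(274.2,240.0)))
for n in("filter",): pass
```

```text
unit [ 0.4388  0.1639 -0.2329]
[[-0.7905 -0.4772]
 [ 0.2842 -1.3772]
 [ 0.0193 -0.2912]
 [ 0.5056 -1.0409]
 [-0.7818  0.7487]
 [-0.2917 -1.5016]
 [-1.3712  1.1146]
 [-1.7582 -0.6933]
 [ 0.2861  1.4201]
 [-0.1714 -0.3908]
 [ 0.4828  1.506 ]
 [-1.2919  1.2093]]
cork a [0.4063 0.1926 0.1428] 0.002788645242236978 [0.4049 0.1929 0.142 ] [0.4078 0.1939 0.142 ] local [-0.0397  0.0204  0.142 ]
cork b [0.4843 0.1621 0.142 ] 0.003190136441842607 [0.4827 0.1624 0.142 ] [0.4858 0.162  0.142 ] local [0.043  0.0087 0.142 ]
pot (array([ 0.4563, -0.2158,  0.0011]), np.float64(0.007783624781807747)) [ 0.4525 -0.2153  0.    ] [ 0.4605 -0.2152  0.    ]
rim [ 0.4518 -0.2154  0.09  ]
salt (array([ 0.3829, -0.031 ,  0.0033]), np.float64(0.00654095669340893))
```

```bash
cat >> h.py <<'E'
U=np.array([.4395,.1640,0]);YAW=-.233
def loc(x,y,z,U=U): return R.from_euler("z",YAW).apply([x,y,z])+U
QB=[down(YAW+np.pi/2),down(YAW-np.pi/2)]
def best(p,Q=QB):
    q=[(inverse_kinematics(p,k),k) for k in Q];c=np.array(read_qpos())
    return min([a for a in q if a[0] is not None],key=lambda a:np.abs(np.array(a[0])-c).max())[1]
E
python3 - <<'E'
from h import *
np.set_printoptions(precision=4,suppress=True)
A=np.array([.4063,.1926]);B=np.array([.4843,.1621]);P=np.array([.454,-.2155])
q=best([*A,.25]);print(q)
move_gripper(.06,30)
move_ptp([*A,.25],q);print(read_qpos())
for C,off in((A,-.022),(B,.022)):
    movel([*C,.23],q,.4);movel([*C,.128],q,.15)
    move_gripper(0.0,30);g=read_finger_gap();print("gap",g,read_grasp_force(),read_ft_force())
    if not .018<g<.03: print("MISS");break
    movel([*C,.23],q,.25);movel([P[0]+off,P[1],.23],q,.4);print("gap",read_finger_gap())
    movel([P[0]+off,P[1],.085],q,.2);print(read_ft_force())
    move_gripper(.045);pause(.3);movel([P[0]+off,P[1],.23],q,.3);move_gripper(.06)
    print(read_time_s(),read_ft_force())
for c in("side","top"):
    im=read_camera(c);cv2.imwrite(f"pics/{c}1.png",cv2.resize(im[:,:,::-1],(800,600),interpolation=cv2.INTER_CUBIC))
a=cv2.imread("pics/top1.png");b=cv2.imread("pics/side1.png")
cv2.imwrite("pics/c2.png",np.hstack([cv2.resize(a[280:430,290:590],(400,200)),cv2.resize(b[265:505,260:440],(400,533))[:200*0+533]][0:0] or [cv2.resize(a[280:430,290:590],(400,400)),cv2.resize(b[265:505,260:440],(400,400))]))
E
```

```text
[0.1162 0.9932 0.     0.    ]
[-0.867  -0.0551  0.3211  2.0227  0.0188  1.1707  0.7865]
gap 8.812520731962784e-05 0.0 [-0.815  -0.2595 -0.3836]
MISS
```

View pics/c2.png

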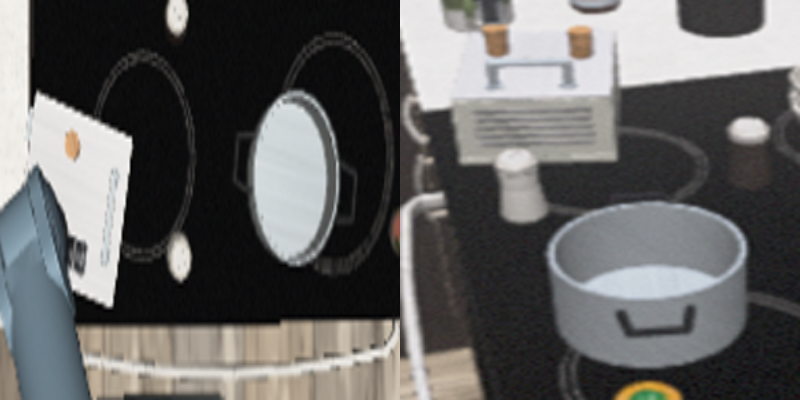

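Run:
```python
from h import *
print(read_eef_pos(),R.from_quat(read_tcp_rot()).as_matrix(),read_qpos(),read_time_s(),proj("side",read_eef_pos()),proj("top",read_eef_pos()))
```

```text
[0.4062617  0.1925837  0.12798175] [[-9.72982852e-01  2.30877384e-01 -5.97850348e-05]
 [ 2.30877387e-01  9.72982852e-01 -4.03176961e-05]
 [ 4.88613694e-05 -5.30314395e-05 -9.99999997e-01]] [-0.85237669  0.10247574  0.33488447  2.15403867 -0.04322838  0.89126328
  0.84587413] 4.7417 [[193.32987919 183.98647691]] [[211.57736415 235.47074586]]
```

View pics/side1.png

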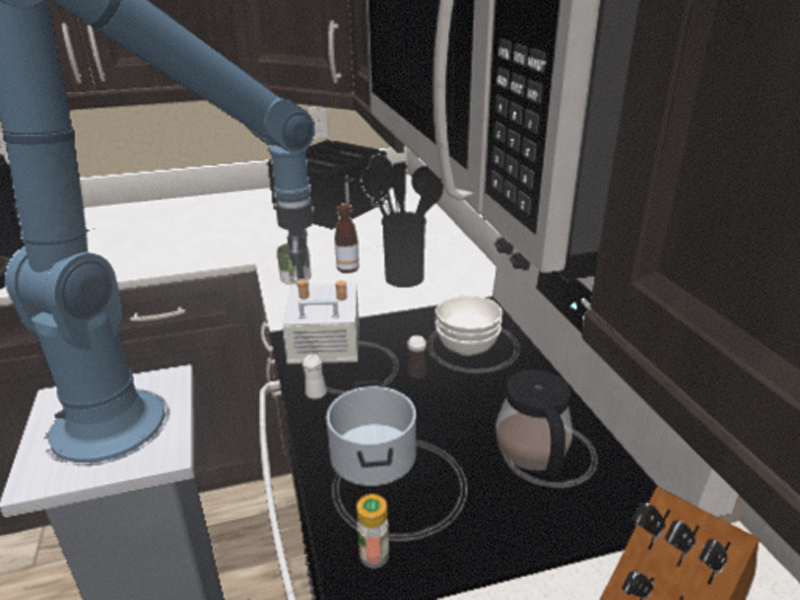

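Run:
```python
from h import *
np.set_printoptions(precision=4,suppress=True)
def blobs(im):
    h=cv2.cvtColor(im,cv2.COLOR_BGR2HSV);m=cv2.inRange(h,(5,90,90),(22,255,255));r=[]
    n,l,s,c=cv2.connectedComponentsWithStats(m)
    return [(s[i].tolist(),np.round(c[i],1).tolist()) for i in range(1,n) if s[i][4]>30 and 270<c[i][0]<400 and 270<c[i][1]<410]
for f in("side0","side1","top0","top1"): print(f,blobs(cv2.imread(f"pics/{f}.png")))
e=np.array(read_eef_pos())
for dz in(-.019,0,.05,.1,.15): print(dz,proj("side",e+[0,0,dz])*1.5625,proj("top",e+[0,0,dz])*1.5625)
for l in((-.040,.020),(.043,.009)): print(proj("side",[loc(*l,.102),loc(*l,.142)])*1.5625)
a=cv2.imread("pics/side1.png")[190:320,250:380];b=cv2.imread("pics/top1.png")[300:410,290:400]
cv2.imwrite("pics/c3.png",np.hstack([cv2.resize(a,(400,400),interpolation=2),cv2.resize(b,(400,400),interpolation=2)]))
```

```text
side0 [([298, 280, 9, 18, 138], [302.6, 287.9]), ([336, 281, 9, 18, 129], [340.7, 289.4])]
side1 [([298, 280, 9, 18, 132], [302.7, 288.0]), ([336, 281, 9, 18, 131], [340.7, 289.4])]
top0 [([339, 330, 10, 9, 78], [343.5, 334.0]), ([325, 364, 11, 10, 81], [329.8, 368.9])]
top1 [([339, 330, 10, 9, 78], [343.5, 334.0])]
-0.019 [[302.8947 295.1129]] [[331.4744 367.7862]]
0 [[302.0779 287.4789]] [[330.5896 367.923 ]]
0.05 [[299.8693 266.8665]] [[328.1472 368.3006]]
0.1 [[297.5704 245.4591]] [[325.5251 368.7057]]
0.15 [[295.175  223.2054]] [[322.7028 369.1414]]
[[302.7036 297.9398]
 [300.9719 281.8246]]
[[340.3016 298.9543]
 [339.1219 282.7677]]
```

View pics/c3.png

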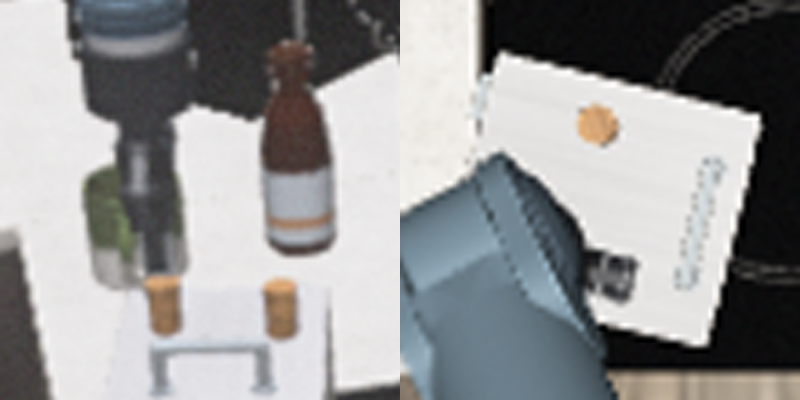

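```bash
python3 - <<'E'
from h import *
np.set_printoptions(precision=1,suppress=True)
e=np.array([.221,.611,.211])
for dz in(-.019,-.006,.0,.05,.1,.15):
    print(dz,(proj("side",e+[0,0,dz])*1.5625)[0],(proj("top",e+[0,0,dz])*1.5625)[0])
from PIL import Image
E
python3 - <<'E'
import cv2,numpy as np
a=cv2.imread("pics/side0.png")[90:220,140:270];b=cv2.imread("pics/top0.png")[400:530,60:190]
cv2.imwrite("pics/c4.png",np.hstack([cv2.resize(a,(400,400),interpolation=2),cv2.resize(b,(400,400),interpolation=2)]))
E
```

```text
-0.019 [205.1 203.9] [137.6 452.7]
-0.006 [204.2 199.2] [135.2 453.6]
0.0 [203.8 197. ] [134.1 453.9]
0.05 [200.4 178.3] [124.7 457.3]
0.1 [196.8 158.9] [114.6 460.9]
0.15 [193.1 138.9] [103.7 464.8]
```

View pics/c4.png

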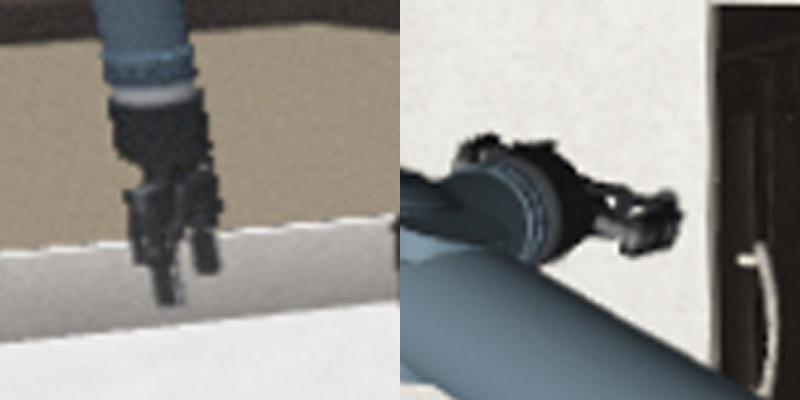

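The picture shows the gripper's tips about 37 mm higher than the TCP reading implies. The fingers closed above the cork, and the starting pose shows the same offset. I'll check it by touching the empty middle of the flap lightly.

Run:
```python
from h import *
np.set_printoptions(precision=4,suppress=True)
q=QB[1] if abs(np.dot(QB[1],read_tcp_rot()))>.9 else QB[0]
e=np.array(read_eef_pos());movel([e[0],e[1],.17],None,.2)
p=loc(0.0,-.02,.14);movel([p[0],p[1],.17],None,.2);movel([p[0],p[1],.132],None,.1)
f0=np.array(read_ft_force());z=.132
while z>.07:
    z-=.003;movel([p[0],p[1],z],None,.05);f=np.array(read_ft_force())-f0
    if np.linalg.norm(f)>2.5: break
print(z,f,read_eef_pos(),read_time_s(),R.from_quat(read_tcp_rot()).as_euler("xyz"))
movel([p[0],p[1],.2],None,.2)
```

```text
0.08099999999999996 [-4.1591 -0.2216  7.1323] [0.4355 0.1448 0.082 ] 10.3167 [3.1409 0.0002 2.9084]
```

Contact came at a TCP reading of 0.082, where 0.121 was expected. The real tool is therefore 39 mm higher than its reading, which agrees with the pictures. I'll correct for this and retry one cork.

```bash
cat >> h.py <<'E'
DZ=-.039
def go(x,y,z,sp=.2,q=None): movel([x,y,z+DZ],q,sp)
A=np.array([.4063,.1926]);B=np.array([.4843,.1621]);P=np.array([.454,-.2155])
def pick(C):
    move_gripper(.06,30);go(*C,.21,.4);go(*C,.128,.15);move_gripper(0.0,30);print("gap",read_finger_gap(),read_grasp_force(),read_ft_force())
def drop(C,off):
    go(*C,.24,.3);go(P[0]+off,P[1],.24,.4);print("gap",read_finger_gap());go(P[0]+off,P[1],.085,.2);print(read_ft_force())
    move_gripper(.045);pause(.3);go(P[0]+off,P[1],.24,.3);print(read_time_s(),read_ft_force())
E
python3 - <<'E'
from h import *
np.set_printoptions(precision=4,suppress=True)
pick(A)
go(*A,.24,.3)
print(read_finger_gap())
im=read_camera("side");cv2.imwrite("pics/side2.png",cv2.resize(im[:,:,::-1],(800,600),interpolation=2))
a=cv2.imread("pics/side2.png");cv2.imwrite("pics/c5.png",cv2.resize(a[180:320,240:400],(640,560),interpolation=2))
E
```

```text
gap 0.023442369610212514 29.404614235663757 [-0.4172 -0.7622  5.3848]
0.023443890653806716
```

View pics/c5.png

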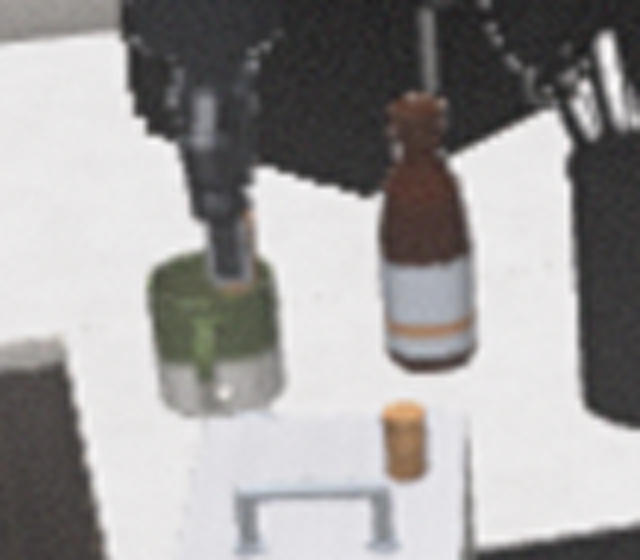

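Cork a is held (gap 23.4 mm) and sits about 4 mm to +x between the pads. I'll drop it in the pot and pick cork b with x shifted by +4 mm.

Run:
```python
from h import *
np.set_printoptions(precision=4,suppress=True)
drop(A,-.022)
B=B+[.004,0];pick(B);g=read_finger_gap()
if .018<g<.03: drop(B,.022)
for c in("side","top"):
    im=read_camera(c);cv2.imwrite(f"pics/{c}3.png",cv2.resize(im[:,:,::-1],(800,600),interpolation=2))
a=cv2.imread("pics/top3.png");b=cv2.imread("pics/side3.png")
def blobs(im):
    h=cv2.cvtColor(im,cv2.COLOR_BGR2HSV);m=cv2.inRange(h,(5,90,90),(22,255,255))
    n,l,s,c=cv2.connectedComponentsWithStats(m)
    return [(s[i][4],np.round(c[i],1).tolist()) for i in range(1,n) if s[i][4]>25 and 270<c[i][0]<580 and 270<c[i][1]<500]
print(blobs(a),blobs(b))
for n in("unit","flap_handle"): 
    for c in("side","top"): print(n,c,tip_of(c,n)[:2],proj(c,[U,loc(0,-.065,.136)]))
```

```text
gap 0.023752835688320508
[ 0.3139  0.2329 -0.3945]
17.3333 [-0.3333  0.4153 -0.7498]
gap 0.023271250917612757 29.397672917693853 [-0.3974 -0.3889  4.5343]
gap 0.023919692988956763
[ 0.0406 -0.6292 -0.1464]
23.7083 [-0.5036  0.7916 -0.1867]
[(np.int32(104), [491.7, 334.7]), (np.int32(127), [491.7, 351.3])] [(np.int32(226), [383.9, 428.2]), (np.int32(194), [361.4, 431.5])]
unit side [{'at': [207.7, 217.9], 'confidence': 0.96}, {'at': [231.3, 283.9], 'confidence': 0.64}] [[207.3365 218.2806]
 [202.9917 193.8175]]
unit top [{'at': [223.7, 228.9], 'confidence': 0.94}] [[222.6335 226.1366]
 [237.7447 230.1637]]
flap_handle side [{'at': [204.1, 193.6], 'confidence': 0.64}] [[207.3365 218.2806]
 [202.9917 193.8175]]
flap_handle top [{'at': [237.4, 232.4], 'confidence': 0.96}] [[222.6335 226.1366]
 [237.7447 230.1637]]
```

Both corks are in the pot: the orange blobs are at (492,335) and (492,351), inside the rim. Next is the bar handle.

Run:
```python
from h import *
np.set_printoptions(precision=4,suppress=True)
p=loc(0,-.065,.138);ey=loc(0,1,0)-U
move_gripper(.04,25)
go(p[0],p[1],.24,.4);go(*p,.12);f0=np.array(read_ft_force());print(f0,read_eef_pos())
move_gripper(0.0,25);f=np.array(read_ft_force());print("gap",read_finger_gap(),read_grasp_force(),f-f0,"fy",(f-f0)@ey,read_eef_pos(),read_time_s())
```

```text
[-0.1448  1.1432 -0.2729] [0.4253 0.1006 0.0996]
gap 0.009148018424133878 24.850667417049408 [-2.1153 -3.8166  6.1829] fy -4.201887862651444 [0.425  0.1002 0.0997] 26.5583
```

Run:
```python
from h import *
np.set_printoptions(precision=3,suppress=True)
e0=np.array(read_eef_pos());ey=loc(0,1,0)-U
def off(t): # bar in hinge frame (y,z)
    c,s=np.cos(t),np.sin(t);return np.array([-.15*c+.038*s,.15*s+.038*c])
for t in np.r_[np.arange(.12,1.45,.12),1.48]:
    d=off(t)-off(0);p=e0+ey*d[0]+[0,0,d[1]];movel(p,None,.12)
    f=np.array(read_ft_force());print(round(t,2),f,round(f@ey,1),round(read_finger_gap(),4),np.array(read_eef_pos())-p)
    if np.linalg.norm(f)>30: print("STOP");break
print(read_time_s())
```

```text
0.12 [-0.307 -2.568  1.371] -2.6 0.0093 [ 0. -0.  0.]
0.24 [ 0.355 -3.42   2.858] -3.2 0.0089 [-0.    -0.001 -0.   ]
0.36 [-0.856 -4.233  3.732] -4.3 0.0083 [-0.    -0.001  0.   ]
0.48 [-1.434 -6.085  6.557] -6.3 0.0091 [-0.    -0.002  0.   ]
0.6 [-2.806 -7.333  9.398] -7.8 0.009 [-0.    -0.002  0.001]
0.72 [-4.678 -8.566 13.566] -9.4 0.0088 [-0.    -0.003  0.001]
0.84 [-4.289 -7.086 16.205] -7.9 0.009 [ 0.    -0.001  0.002]
0.96 [-3.829 -4.099 13.697] -4.9 0.0088 [0.001 0.001 0.002]
1.08 [-1.253 -0.87   9.233] -1.1 0.0087 [0.002 0.002 0.002]
1.2 [ 1.7   -0.056  5.613] 0.3 0.0091 [0.002 0.003 0.002]
1.32 [2.483 0.226 5.032] 0.8 0.0089 [0.002 0.002 0.001]
1.44 [4.377 0.76  4.914] 1.7 0.0087 [0.002 0.001 0.001]
1.48 [ 4.825 -0.721  4.606] 0.4 0.0089 [ 0.001 -0.     0.001]
30.5083
```

Run:
```python
from h import *
np.set_printoptions(precision=3,suppress=True)
ey=loc(0,1,0)-U
move_gripper(.02,25);print(read_finger_gap(),read_ft_force())
e=np.array(read_eef_pos());movel(e+[0,0,.06],None,.1);print(read_ft_force());movel(e+[0,0,.12],None,.2)
p=np.array([.40,0.0,e[2]+.12]);movel(p,None,.35)
for c in("side","top"):
    im=read_camera(c);cv2.imwrite(f"pics/{c}4.png",cv2.resize(im[:,:,::-1],(800,600),interpolation=2))
    for n in("filter_tab","flap_handle","filter"): print(c,n,[(np.round(x["at"],1),round(x["confidence"],2)) for x in tip_of(c,n)[:2]])
    print(proj(c,[loc(0,-.015,.078),loc(0,-.015,.09),loc(0,.085+.038-.15*np.cos(1.48),.248)]))
print(read_time_s(),read_eef_pos())
a=cv2.imread("pics/top4.png")[290:420,280:410];b=cv2.imread("pics/side4.png")[225:375,250:400]
cv2.imwrite("pics/c6.png",np.hstack([cv2.resize(a,(400,400),interpolation=2),cv2.resize(b,(400,400),interpolation=2)]))
```

```text
0.019882541159260993 [-0.39  -0.48  -0.075]
[ 0.446 -0.555 -0.738]
side filter_tab []
side flap_handle [(array([206.3, 139.9]), 0.73), (array([206.8, 217.4]), 0.15)]
side filter [(array([209.7, 217.8]), 0.61)]
[[205.338 201.418]
 [205.057 198.365]
 [203.547 140.638]]
top filter_tab [(array([224.1, 227.5]), 0.49)]
top flap_handle [(array([181.1, 220. ]), 0.94)]
top filter [(array([224.9, 227.1]), 0.45), (array([266.4, 181.3]), 0.41)]
[[224.962 226.953]
 [224.717 226.939]
 [183.595 217.887]]
33.3 [0.4   0.001 0.333]
```

View pics/c6.png

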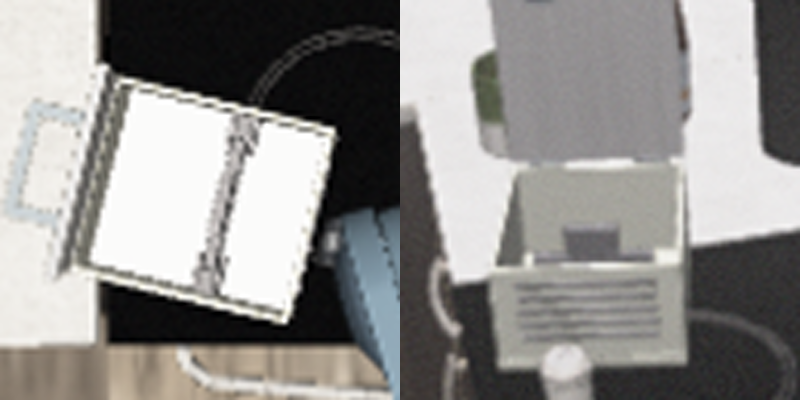

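The flap stands upright. The plate and its tab show at top px (226,228) and side px (206,198), within 1 px of the model. I'll grip the tab.

Run:
```python
from h import *
np.set_printoptions(precision=3,suppress=True)
p=loc(0,-.016,.081);ey=loc(0,1,0)-U
move_gripper(.036,40)
go(p[0],p[1],.30,.35);go(p[0],p[1],.13,.2);f0=np.array(read_ft_force())
for z in(.115,.10,.09,.081):
    go(p[0],p[1],z,.08);f=np.array(read_ft_force())-f0;print(z,f)
    if np.linalg.norm(f)>6: print("CONTACT");break
else:
    move_gripper(0.0,40);f=np.array(read_ft_force())-f0;print("gap",read_finger_gap(),read_grasp_force(),f,read_time_s())
    if read_finger_gap()>.007:
        for z in(.09,.10,.115,.13,.16,.20,.25,.30):
            go(p[0],p[1],z,.06 if z<.14 else .15);f=np.array(read_ft_force())-f0;print(z,f,round(read_finger_gap(),4))
            if np.linalg.norm(f)>30: print("STOP");break
print(read_time_s(),read_qpos())
```

```text
0.115 [-0.643  0.624  0.122]
0.1 [-0.34   0.097  0.453]
0.09 [0.713 0.359 1.317]
0.081 [-0.216  0.776  0.787]
gap 0.009240969753167995 39.81123721401673 [-1.269  0.127  1.471] 36.7833
0.09 [ 0.303 -0.065 -0.304] 0.0094
0.1 [-0.586 -0.086 -1.6  ] 0.0092
0.115 [0.579 0.674 0.013] 0.0091
0.13 [-0.862  0.182 -1.056] 0.0093
0.16 [ 0.008  0.504 -0.176] 0.0091
0.2 [-0.718 -1.046 -1.273] 0.0095
0.25 [-0.308 -0.411 -1.125] 0.0093
0.3 [ 0.155  0.787 -0.802] 0.0092
39.9333 [-0.934 -0.054  0.505  1.996  0.028  1.194  0.898]
```

Run:
```python
from h import *
np.set_printoptions(precision=3,suppress=True)
e=np.array(read_eef_pos());movel([.42,.06,e[2]],None,.12)
yc=R.from_quat(read_tcp_rot()).as_matrix()[:,1];a0=np.arctan2(yc[1],yc[0])
t=np.array([.42,.0,e[2]]);q=best(t,[down(0),down(np.pi)]);yt=R.from_quat(q).as_matrix()[:,1]
d=(np.arctan2(yt[1],yt[0])-a0+np.pi)%(2*np.pi)-np.pi;print(a0,d,inverse_kinematics(t,q))
for k in(1/3,2/3,1): movel([.42,.06-.06*k,e[2]],down(a0+d*k),.03)
pause(.5)
print(read_finger_gap(),read_grasp_force(),read_eef_pos(),R.from_quat(read_tcp_rot()).as_matrix(),read_joint_vel(),read_time_s())
for c in("side","top"):
    im=read_camera(c);cv2.imwrite(f"pics/{c}5.png",cv2.resize(im[:,:,::-1],(800,600),interpolation=2))
    for n in("filter","filter_tab","flap_handle"): print(c,n,[(np.round(x["at"],1),round(x["confidence"],2)) for x in tip_of(c,n)[:2]])
    print(proj(c,[[.42,0,.23],[.42,0,.30]]))
```

```text
1.338616693355619 -1.338616693355619 [-0.667 -0.161  0.522  2.076  0.085  1.206 -0.181]
0.009344739341263592 39.52084618213121 [0.42 0.   0.26] [[-0.  1. -0.]
 [ 1.  0.  0.]
 [ 0. -0. -1.]] [ 0.001 -0.001  0.002 -0.001  0.001 -0.001 -0.001] 43.7833
side filter [(array([205.8, 182.4]), 0.69)]
side filter_tab [(array([200.9, 164.1]), 0.74)]
side flap_handle [(array([207.6, 140. ]), 0.72)]
[[204.673 182.165]
 [202.667 160.065]]
top filter []
top filter_tab []
top flap_handle [(array([184.1, 219.5]), 0.77)]
[[267.584 231.503]
 [268.242 231.661]]
```

View pics/side5.png

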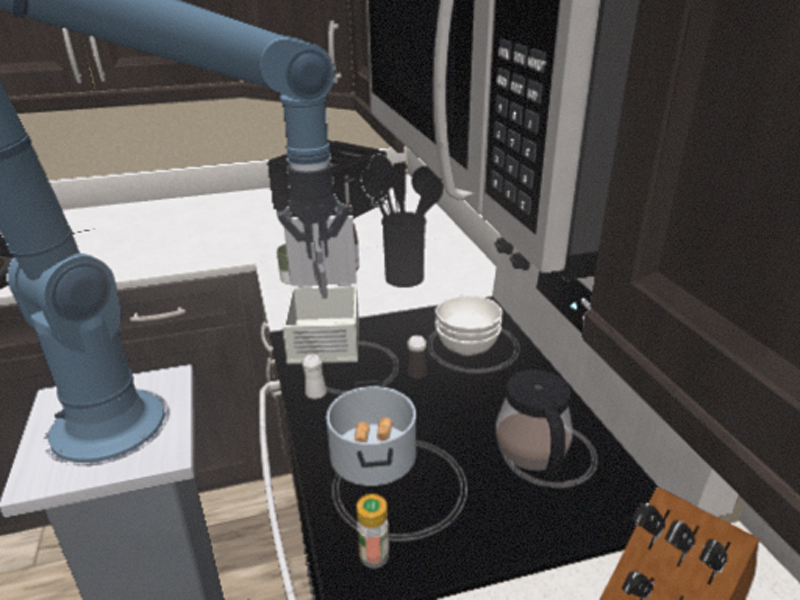

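The plate hangs edge-on at about (322,275), held upright. The flap stands open behind it and both corks lie in the pot at (362,432) and (384,428). Nothing else has moved.

```bash
python3 -c "
from bench import *
print(sign_off())"
```

```text
the job is handed in; nothing more can be done
None
```

I handed the job in at about 44 s: both corks are in the pot, the flap stands open, and the plate is held upright and still, facing the cart, with its lower edge about 0.23 m up; the hand-in call returned no verdict.

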